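Start a filter housing's cap on its thread by feel and screw it home

ROBOT

A 6-joint arm with a two-finger parallel gripper is mounted at the origin on the work surface. World frame = base frame: x ahead of the robot, y to its left, z up, the work surface at z = 0. Lengths are in mm, angles in rad, forces in N, time in s.
With the tool pointing down it reaches from about 250 to 725 mm from the base axis. Payload 9.7 kg.
Tool frame: the origin (TCP) lies between the finger pads; the fingertips stand 14 mm ahead of it and the grasp point (between the pads) lies 5 mm behind it; y points along the fingers, z is the direction in which the jaws open and shut, and the axes are right-handed (so a half turn about y gives the same grasp; the last joint's range is limited). The gripper opens to 85 mm and grips with 20 to 120 N. Pads are 22 mm wide; open, the fingers measure 114 mm over their backs; the gripper's body (76 mm by 85 mm) begins 54 mm behind the grasp point. The pads swing forward as they close: fully open they stand 13 mm farther back than shut.
Start: joints at [1.347, 0.087, 0.176, 1.66, 0, 1.571], TCP at [122.062, 536.281, 245.284] pointing down, gripper open.
Joint ranges: [-3.13, 3.13], [-0.85, 1.81], [-1.15, 1.24], [-2.2, 2.28], [-1.44, 1.52], [-3.14, 3.14]. Speed limits (rad/s): [2.22, 2.22, 2.57, 3.14, 3.14, 3.14].

INTERFACE

Orientations are given as a 3x3 rotation matrix whose columns are the frame's x, y, z axes.
In Python, from rig import * gives the robot as it stands.
- The arm moves only by the tool play_rows, never from a script. Its argument "steps" is text: rows parted by semicolons, each of 7 numbers parted by spaces: the shift along the world's x, y, z normalised to -1 to 1, where 1 is 4 cm, then the turn, a rotation vector about the world's x, y, z normalised to -1 to 1, where 1 is pi rad, then the opening, from -1 (shut) to 1 (fully open). In form: dx dy dz wx wy wz claw; .... A call has 1 to 20 rows; each row shifts and turns the pose as measured when the row begins; what a row does not reach is not made up. A row lasts 1/12 s, in which the tool goes at most 41.7 mm and 7.16 degrees, less where a joint would pass 70% of its speed; a pose out of reach is approached as far as the arm can. A call with a number of a shift or a turn outside -1 to 1 is refused whole. A call with a gripper value outside its range is refused whole. The fingers move at their own pace and stop on an object; "newtons" is the grip in N (left out, the last holds). Time passes only in rows, so rows that do not move let the fingers close. It gives the time, the measured TCP pose, the force and the opening at its end, in the units of the state.
- sense(): the state, without advancing time (a new reading comes with each control period).
- grab_frame(name): name is "scene" or "side" or "wrist"; returns a dict with "pixels" (480x640x3 uint8, blue, green, red), "camera_matrix" (3x3 intrinsics, pixels), "eye" and "rotation" of the camera in the world. Camera axes: x right, y down, z forward; pixel columns grow to the right and rows downward; lengths in mm; the calibration is good to about 2 mm. A picture is of the moment at which its call begins. There is no depth.
- hand_in(): hands the job in, once; it reports no verdict.
The state is a dict: "clock": time; "joints": joint angles; "qvel": joint speeds; "tau": joint torques, N m; "position": TCP position; "eef_rot": TCP orientation; "force": force on the tool from outside, world axes, zero at the start; "wrist_torque": the same for the moment, N m; "grip_width": finger opening in mm.
Only numpy, scipy, OpenCV 4.12 (cv2) and the standard library are available. Lean on these libraries where they do the work, as an engineer would, in place of code of your own. Each camera call takes 0.05 s, during which the arm holds its last target.

TASK

Take the black cap with the orange grip bar from the blue tray and close the filter housing with it: set it level on the neck with its grip bar in line with the brass port and let it rest there on the thread for a moment, then turn it gently backward (anticlockwise seen from above) under light downward pressure until it drops a clear step into the thread starts, and then turn it forward (clockwise) until it comes to its stop, fully down and level. Never force the cap against the housing, let go of it at the end, and leave everything else where it is.

Things in the scene. Friction and masses are not known exactly. Their poses are not given: they have to be found in the camera images.
- cap: Screw cap, 0.16 kg: black round skirt 66 mm across, 30 mm high, open below; 58 mm high overall. Origin: centre of the skirt's lower rim, z up. On top an orange grip bar, 52 mm long along x, 20 mm wide along y, 30 to 58 mm above the origin: grip it across y from above. Inside, four round lugs (3.5 mm thick, at +x, +y, -x, -y, 6.5 mm above the rim). Starts upright in the tray, any yaw.
- shoulder (a point): Centre of the flat shoulder (82 mm across) of the fixed upright aluminium filter housing, 75 mm above the counter, z up. Height of the cap's origin above this point: 8 to 12 mm when the cap rests on top of the thread, 5 mm once it has dropped into the thread starts, 1 mm when screwed home. The cap pressing on the housing with more than 90 N ruins the thread.
- neck_top (a point): Top of the neck, on its axis, 24 mm above the shoulder. The neck is a 42 mm round core with a nose that tapers to 34 mm over the top 4 mm, and threads round it 54 mm across. The core centres the cap's lugs with 1.5 mm play all round.
- thread_top (a point): On the neck's axis, 17 mm above the shoulder, level with the ramps' peaks. Four equal starts 90 degrees apart. With the bar in line with the port the lugs rest on the ramps; backward (anticlockwise from above) the cap climbs the ramp (4 mm in 65 degrees), then drops 7 mm. The drop comes 15 to 48 degrees back from the port line, new each time and not measured.
- thread_start (a point): On the axis, 10 mm above the shoulder: floor of the pockets the lugs drop into; they give 11 degrees of free turn between ends, so turn back slowly, pushing down 3 to 8 N. Before the drop, forward turning only butts the lugs on blunt ends 4 mm high at the ramp's foot. After it, forward lowers the cap 4 mm in 65 to 75 degrees, 1 mm axial play, to a hard stop felt as a turning moment.
- tray: Fixed blue kitting tray, 190 mm (its x) by 200 mm (its y), walls 22 mm high and 5 mm thick, floor 5 mm thick; origin at the centre of its underside. The cap stands in the half towards its -x side.
- element: Bystander, loose in the tray: white pleated filter element with black ends, 44 mm across, 60 mm high, origin under its centre.
- seal: Bystander, loose in the tray: flat black sealing ring, 42 mm across, 6 mm thick.
- carton_brown: Bystander: brown carton 110 x 130 x 80 mm high, origin under its centre.
- carton_orange: Bystander: orange carton 70 x 90 x 90 mm high, origin under its centre.
- spanner: Bystander: steel spanner 170 mm long lying flat along its x.
- elbow_plug: Bystander: small brass plug, 32 mm across, 32 mm high.
- housing: The filter housing itself, fixed; origin under the centre of its foot, 75 mm below the shoulder. A short brass port, 18 mm across, stands out along its +x to 60 mm from the axis, 45 mm above the counter. Set the cap on with its bar (cap x) along this x, either way round, within 0.2 rad, and let it rest there 0.2 s.
Mind the look-alikes: they are no part of the job. What is shaped like the cap but red is not meant.

How it is judged (in metres and radians):
On the way, in this order (a step that is already met when the one before it is completed fails the run):
1. the cap rests level on top of the thread, its grip bar in line with the brass port (z of cap in the frame of shoulder between 0.0072 and 0.0145 m and contact force between cap and housing above 0.3 N and horizontal distance between cap and shoulder below 0.004 m and angle between cap's own z axis and vertical below 0.1 rad and angle between the x axis of cap and the x axis of housing, either way round below 0.2 rad), for 0.2 s.
2. the cap has dropped level into the thread starts on the neck (z of cap in the frame of shoulder below 0.007 m and horizontal distance between cap and shoulder below 0.0035 m and angle between cap's own z axis and vertical below 0.08 rad), for 0.1 s.
At the end, for the whole second after the job is handed in: The cap is screwed home on the neck: its lower rim less than 2.9 mm above the housing's shoulder (1.2 mm when right home), within 3.5 mm of the neck's axis, tilted less than 0.06 rad, at rest and released (z of cap in the frame of shoulder between -0.001 and 0.0029 m and horizontal distance between cap and shoulder below 0.0035 m and angle between cap's own z axis and vertical below 0.06 rad and linear speed of cap below 0.01 m/s and angular speed of cap below 0.1 rad/s); the robot touches nothing.
It fails at once if the cap is forced against the housing with more than 90 N (contact force between cap and housing above 90 N).
It fails at once if a bystander (filter element, sealing ring, cartons, spanner, plug) is moved more than 25 mm (distance of any of element, seal, carton_brown, carton_orange, spanner, elbow_plug from where it was at the start of the episode above 0.025 m).
It also fails if it takes over 67 s, if anything falls off the work surface, if the arm or the gripper's body presses on something with over 40 N, if the wrist force passes 120 N, or if a joint passes its speed limit or range.

## Working session

There is one attempt and no reset: what is moved stays moved. The work goes in short steps, Python scripts to look and compute and a tool call to move; the robot and the scene stay as the last step left them, time stands still between calls to the robot, and variables do not carry over. Pictures are saved under pics/ and viewed, and the job is handed in when it is done.

Besides the shell and the picture viewer there is one more tool, called after "Call:" as a command line: name --argument value ..., lists and objects as JSON in quotes. play_rows: Moves the arm, as the interface text tells. Its arguments: {"type":"object","properties":{"steps":{"type":"string"},"newtons":{"type":"number"}},"required":["steps"]}

```bash
mkdir -p pics
cat > h.py <<'E'
from rig import *
import numpy as np, cv2
def snap(n,f=None):
    d=grab_frame(n); 
    if f: cv2.imwrite('pics/'+f+'.png',d["pixels"])
    return d
def ray(d,u,v):
    K=np.array(d["camera_matrix"]);R=np.array(d["rotation"])
    r=R@np.linalg.solve(K,[u,v,1.]);return np.array(d["eye"]).ravel(),r/np.linalg.norm(r)
def atz(d,u,v,z):
    e,r=ray(d,u,v);return e+r*(z-e[2])/r[2]
def tri(*rs):
    A=0;b=0
    for e,r in rs:
        P=np.eye(3)-np.outer(r,r);A=A+P;b=b+P@e
    p=np.linalg.solve(A,b);return p,[np.linalg.norm(np.cross(p-e,r)) for e,r in rs]
def proj(d,p):
    K=np.array(d["camera_matrix"]);R=np.array(d["rotation"])
    c=K@(R.T@(np.array(p)-np.array(d["eye"]).ravel()));return c[:2]/c[2]
E
python3 - <<'E'
from h import *
import pickle
D={n:snap(n,n+'0') for n in("scene","side","wrist")}
pickle.dump(D,open('d0.pkl','wb'))
for n in D: print(n,D[n]["eye"],np.round(D[n]["rotation"],3).tolist(),D[n]["camera_matrix"])
s=sense();print(s)
E
```

```text
scene [954.49143492 762.10525019 680.22872588] [[-0.882, 0.266, -0.389], [0.471, 0.512, -0.719], [0.008, -0.817, -0.577]] [[447.45158527   0.         318.5898049 ]
 [  0.         447.45158527 234.67260348]
 [  0.           0.           1.        ]]
side [  91.41841504 -739.12093121 1034.17432879] [[0.853, -0.38, 0.358], [-0.522, -0.606, 0.6], [-0.011, -0.699, -0.715]] [[592.31956304   0.         322.495877  ]
 [  0.         592.31956304 248.28440422]
 [  0.           0.           1.        ]]
wrist [ 50.33249225 552.23327075 373.7256802 ] [[0.222, 0.933, 0.282], [0.975, -0.212, -0.065], [-0.0, 0.289, -0.957]] [[397.15678909   0.         320.05586052]
 [  0.         397.15678909 236.61491746]
 [  0.           0.           1.        ]]
{'clock': 0.15, 'joints': array([1.34701357e+00, 8.73303179e-02, 1.75315530e-01, 1.65983736e+00,
       2.72925251e-05, 1.57082151e+00]), 'qvel': array([ 0.00187984, -0.00186431,  0.00160524,  0.0008102 ,  0.00099166,
        0.00229569]), 'tau': array([-5.81029490e-04, -5.20763147e+01,  4.65044224e+01,  1.38801121e-02,
       -5.17250805e-05,  5.39276613e-06]), 'position': array([122.00939006, 536.11514934, 244.74749913]), 'eef_rot': array([[ 9.75059364e-01, -2.60919265e-04,  2.21944065e-01],
       [-2.21944217e-01, -1.02343675e-03,  9.75058828e-01],
       [-2.72659206e-05, -9.99999442e-01, -1.05582111e-03]]), 'force': array([ 0.51249018, -0.61821105, -0.34308497]), 'wrist_torque': array([-0.03036272,  0.00186567, -0.00905719]), 'grip_width': 85.65291750219009}
```

View pics/scene0.png

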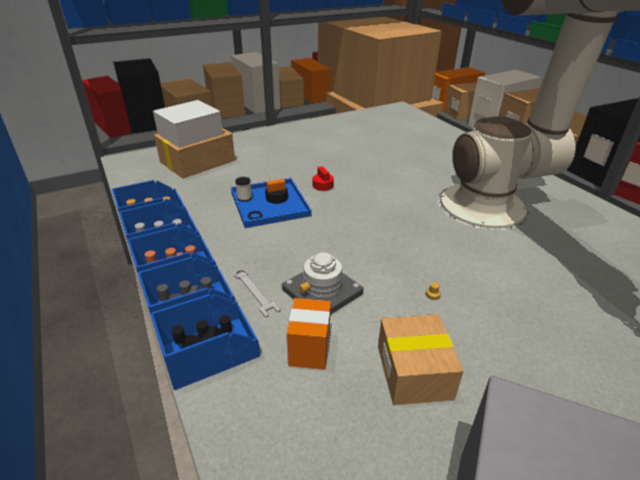

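View pics/side0.png

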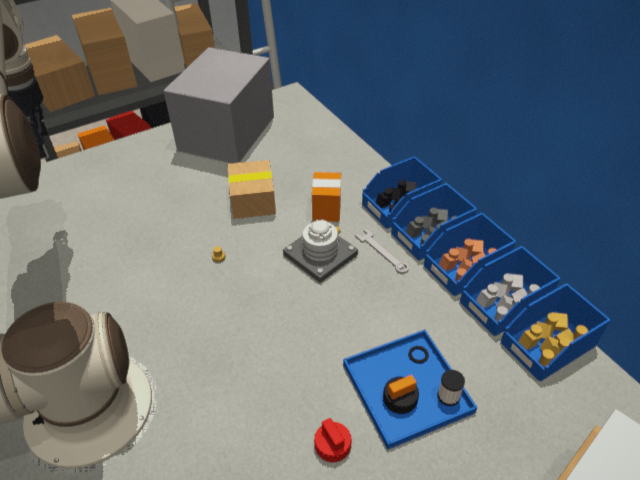

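View pics/wrist0.png

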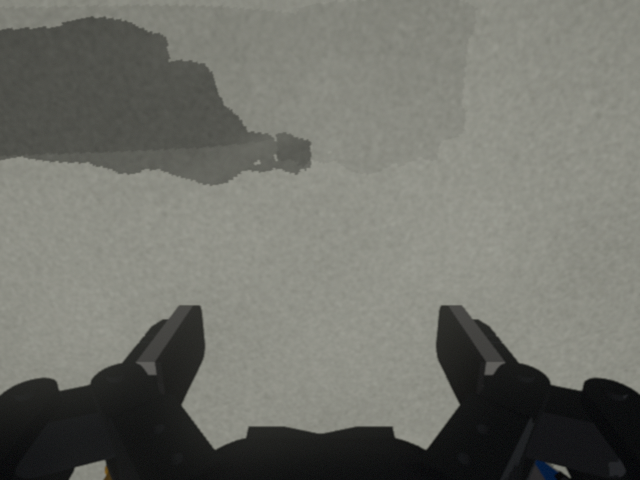

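Both fixed views show the cap in the blue tray at scene (276,190) and side (401,393). The housing is at scene (322,275) and side (320,240). The red look-alike stands outside the tray. I'll enlarge both.

Run:
```python
from h import *
import pickle
D=pickle.load(open('d0.pkl','rb'))
def crop(n,x,y,w,h,k,f):
    cv2.imwrite('pics/'+f+'.png',cv2.resize(D[n]["pixels"][y:y+h,x:x+w],None,fx=k,fy=k,interpolation=cv2.INTER_CUBIC))
crop("scene",220,160,100,75,8,"c1");crop("side",340,330,140,105,5,"c2")
crop("scene",270,240,100,75,8,"c3");crop("side",270,205,100,75,8,"c4")
```

```text
(no output)
```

View pics/c1.png

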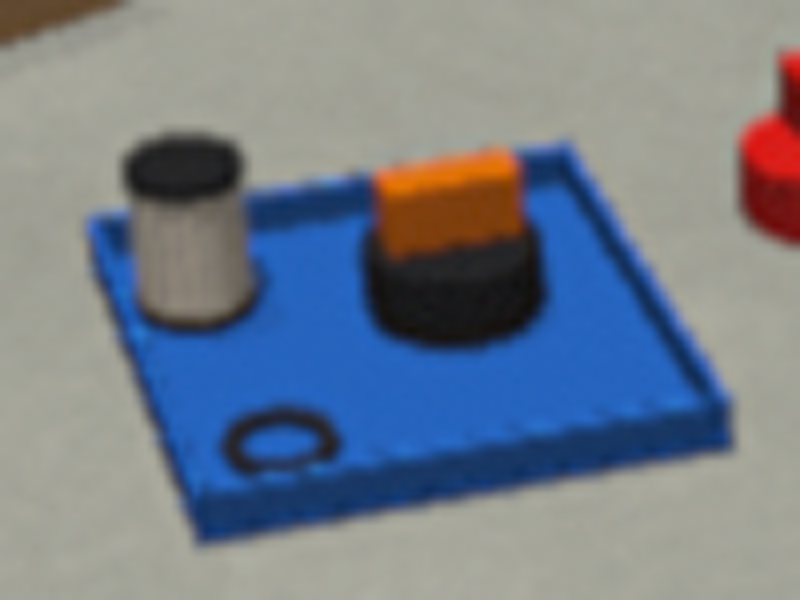

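View pics/c2.png

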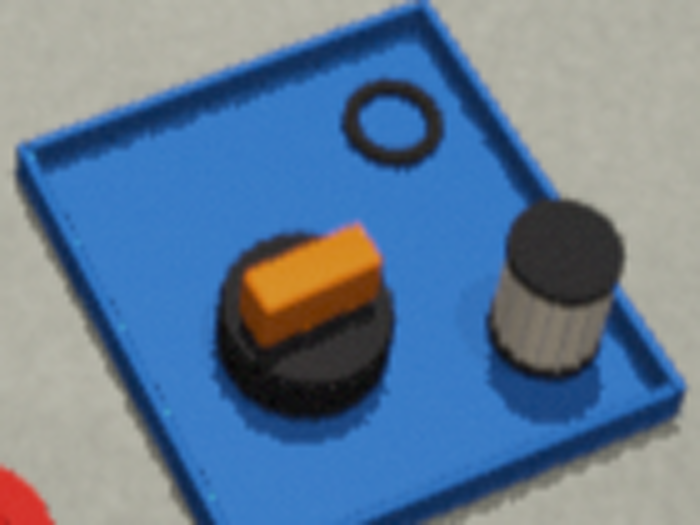

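View pics/c3.png

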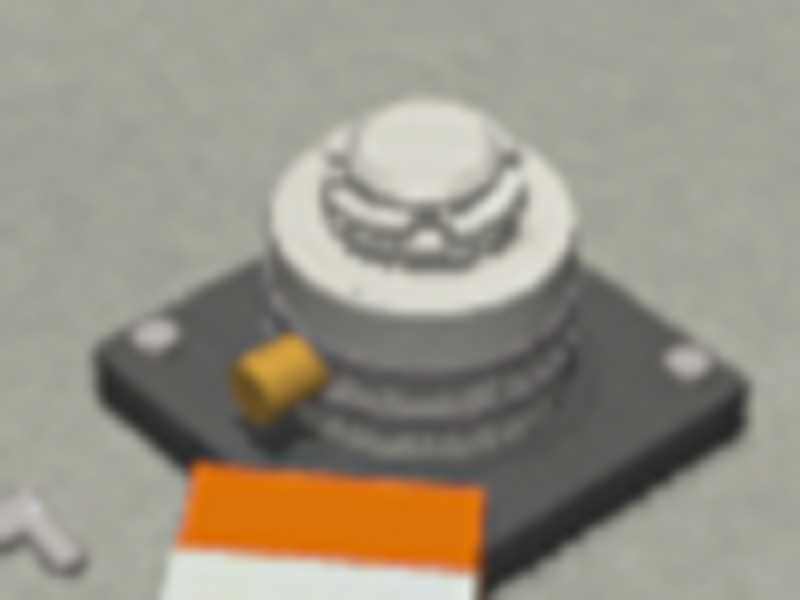

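View pics/c4.png

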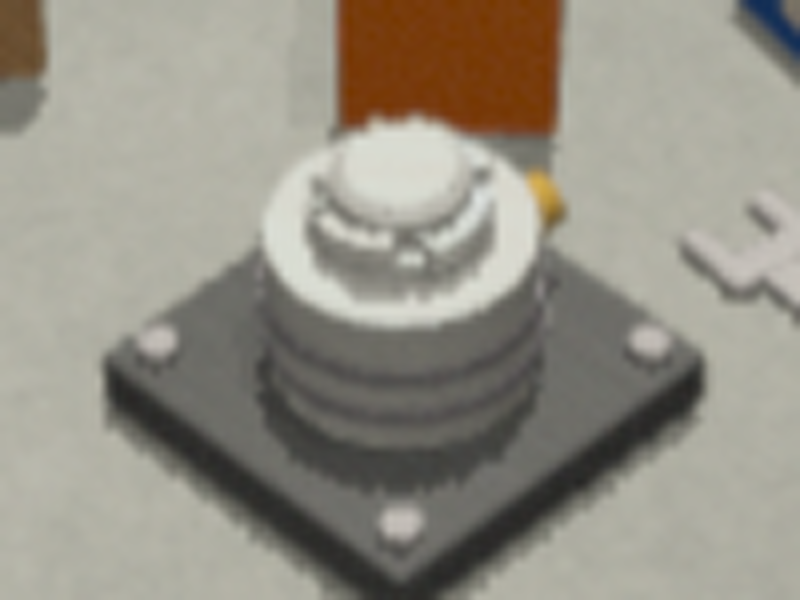

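```bash
cat > m1.py <<'E'
from h import *
import pickle
D=pickle.load(open('d0.pkl','rb'));A=D["scene"];B=D["side"]
c1=lambda x,y:(220+x/8-.44,160+y/8-.44)
c2=lambda x,y:(340+x/5-.4,330+y/5-.4)
c3=lambda x,y:(270+x/8-.44,240+y/8-.44)
c4=lambda x,y:(270+x/8-.44,205+y/8-.44)
# bar top: far-left, far-right, near-right, near-left in scene ; 
S=[c1(373,172),c1(515,150),c1(524,183),c1(383,203)]
T=[c2(360,225),c2(243,272),c2(270,313),c2(383,258)]
# guess matching by plane z=63
for s in S: print('scene',atz(A,*s,63)[:2].round(1))
for s in T: print('side',atz(B,*s,63)[:2].round(1))
p,e=tri(ray(A,*np.mean(S,0)),ray(B,*np.mean(T,0)));print('bar centre',p,e)
p,e=tri(ray(A,*c3(424,215)),ray(B,*c4(403,228)));print('shoulder',p,e)
p,e=tri(ray(A,*c3(280,388)),ray(B,*c4(548,200)));print('port',p,e)
for n,s in dict(tl=c1(92,220),tr=c1(568,145),br=c1(728,405),bl=c1(200,500)).items(): print(n,atz(A,*s,22)[:2].round())
for n,s in dict(el=c1(185,170),seal=c1(282,440)).items(): print(n,atz(A,*s,65 if n=='el' else 8)[:2].round())
print('spanner',[atz(A,*s,3)[:2].round() for s in((238,272),(276,312))],'oc',[atz(A,*s,90)[:2].round() for s in((293,301),(330,301),(328,325),(290,333))])
E
python3 m1.py
```

```text
scene [ 545.9 -312.4]
scene [ 493.6 -304.3]
scene [ 501.1 -280.1]
scene [ 551.6 -289.6]
side [ 546.5 -299.1]
side [ 497.  -292.3]
side [ 495.3 -311.6]
side [ 545.1 -315.1]
bar centre [ 521.503802   -302.77496165   59.71161182] [np.float64(0.801893579074644), np.float64(0.8018935790747614)]
shoulder [593.37885281 113.0161796   73.07493263] [np.float64(0.6241790388499762), np.float64(0.6241790388498692)]
port [647.77454912 126.53246787  45.14053194] [np.float64(4.440291428177102), np.float64(4.440291428177053)]
tl [ 627. -397.]
tr [ 443. -369.]
br [ 475. -172.]
bl [ 657. -200.]
el [ 606. -341.]
seal [ 613. -243.]
spanner [array([737., -35.]), array([710., 126.])] oc [array([702., 196.]), array([640., 228.]), array([673., 280.]), array([741., 266.])]
```

The bar centre comes out at (521.5, −303, 60) against about 63 expected. The shoulder is at (593, 113, 73) against 75 expected, so both are plausible. I'll move over the housing for a wrist view.

Call:
play_rows --steps "0.74 -0.66 0 0 0 0 1;0.74 -0.66 0 0 0 0 1;0.74 -0.66 0 0 0 0 1;0.74 -0.66 0 0 0 0 1;0.74 -0.66 0 0 0 0 1;0.74 -0.66 0 0 0 0 1;0.74 -0.66 0 0 0 0 1;0.74 -0.66 0 0 0 0 1;0.74 -0.66 0 0 0 0 1;0.74 -0.66 0 0 0 0 1;0.74 -0.66 0 0 0 0 1;0.74 -0.66 0 0 0 0 1;0.74 -0.66 0 0 0 0 1;0.74 -0.66 0 0 0 0 1;0.74 -0.66 0 0 0 0 1;0.74 -0.66 0 0 0 0 1"

```text
clock: 1.48
position: [605.9, 93.2, 240.0]
eef_rot: [[0.978, -0.003, 0.21], [-0.21, -0.004, 0.978], [-0.002, -1.0, -0.004]]
force: [0.1, 1.7, 0.8]
grip_width: 85.6
```

Run:
```python
from h import *
import pickle
s=sense();print(s['clock'],s['position'],s['joints'],s['eef_rot'].round(3).tolist(),s['force'])
W=snap("wrist","w1");pickle.dump(W,open('w1.pkl','wb'))
```

```text
1.4833 [605.86600536  93.17644413 239.99920186] [ 0.15398096  0.24513069  0.34520939  1.67463154 -0.00313505  0.36525047] [[0.978, -0.003, 0.21], [-0.21, -0.004, 0.978], [-0.002, -1.0, -0.004]] [0.07187635 1.66517155 0.7977802 ]
```

View pics/w1.png

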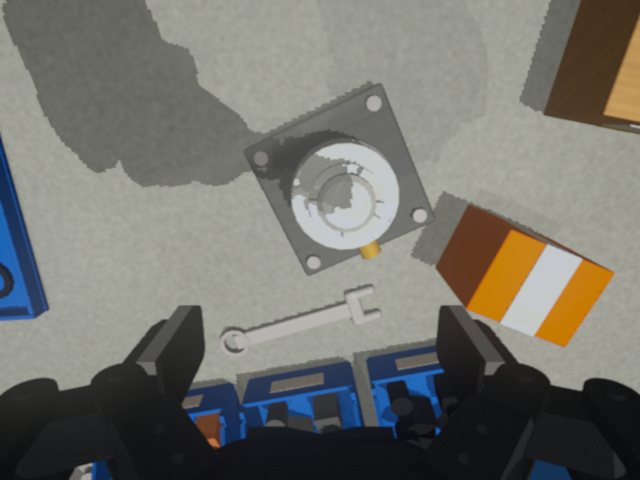

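The wrist view shows the housing at about (345,195) with the brass port at (370,250), and the plate edges give its yaw. The last joint stays well inside its range in this branch. I'll enlarge it.

Run:
```python
from h import *
I=cv2.imread('pics/w1.png');x,y,w,h,k=235,75,210,210*600//800+60,3.5
c=I[75:285,235:445];cv2.imwrite('pics/w1c.png',cv2.resize(c,None,fx=2.8,fy=2.8,interpolation=cv2.INTER_CUBIC))
c=I[130:270,280:420];cv2.imwrite('pics/w1d.png',cv2.resize(c,None,fx=4,fy=4,interpolation=cv2.INTER_CUBIC))
```

```text
(no output)
```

View pics/w1d.png

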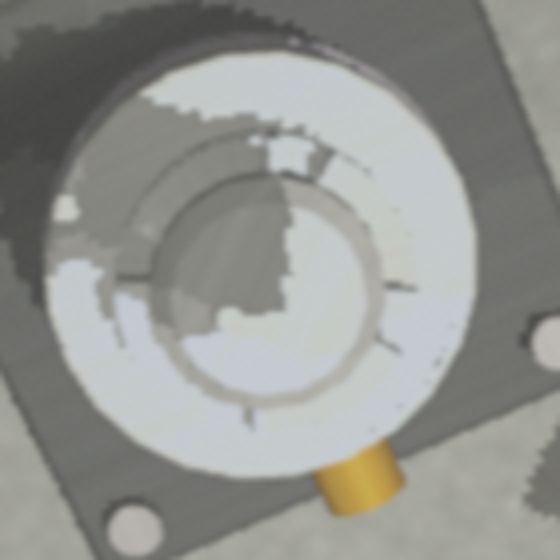

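View pics/w1c.png

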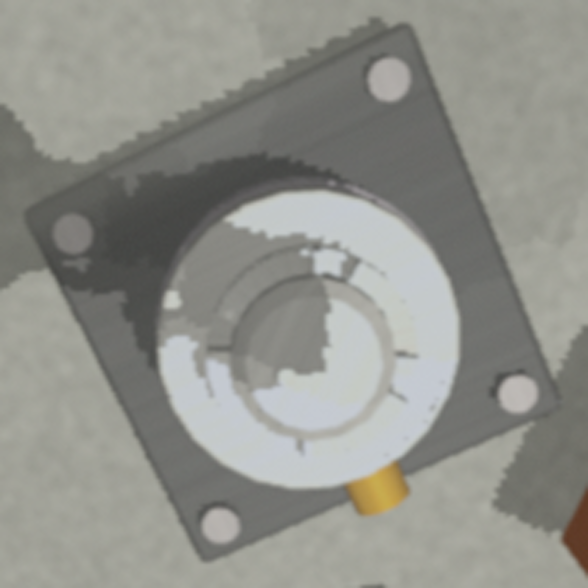

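```bash
cat > m2.py <<'E'
from h import *
import pickle
W=pickle.load(open('w1.pkl','rb'));D=pickle.load(open('d0.pkl','rb'));A=D["scene"];B=D["side"]
d=lambda x,y:(280+x/4-.375,130+y/4-.375)
c=lambda x,y:(235+x/2.8-.32,75+y/2.8-.32)
c3=lambda x,y:(270+x/8-.44,240+y/8-.44)
c4=lambda x,y:(270+x/8-.44,205+y/8-.44)
w=d(261,264.5)
print('wrist shoulder@75',atz(W,*w,75)); print('nose top@99',atz(W,*d(270,290),99))
print('scene',atz(A,*c3(424,215),75),'side',atz(B,*c4(403,228),75))
print(tri(ray(W,*w),ray(A,*c3(424,215)),ray(B,*c4(403,228))))
b=[atz(W,*c(*p),16)[:2] for p in((72,234),(388,79),(517,394),(221,525))]
print('bolts',np.round(b,1).tolist(),np.mean(b,0))
v=(b[2]-b[1]+b[3]-b[0])/2;u=(b[1]-b[0]+b[2]-b[3])/2
print('yaw bolts',np.arctan2(v[1],v[0]),np.arctan2(u[1],u[0]))
p=atz(W,*d(357,513),48);print('port tip',p,np.linalg.norm(p[:2]-[593,113]),np.arctan2(p[1]-113,p[0]-593))
p2=atz(W,*d(360,478),54);print('port mid top',p2)
E
python3 m2.py
```

```text
wrist shoulder@75 [592.98256631 114.15240744  75.        ]
nose top@99 [592.91284122 114.37411879  99.        ]
scene [593.98887168 115.39225327  75.        ] side [592.91851324 111.00757138  75.        ]
(array([593.47504931, 113.57992826,  73.06368251]), [np.float64(0.6174202816521699), np.float64(0.5503964235156924), np.float64(0.899589024986582)])
bolts [[556.6, 49.2], [531.9, 153.9], [636.8, 178.2], [661.1, 74.1]] [596.58096428 113.82998077]
yaw bolts 0.2309736907263457 1.8010684617006878
port tip [655.63120292 124.41438953  48.        ] 63.66282956235947 0.18026919321180623
port mid top [645.84999467 126.09337881  54.        ]
```

Housing axis is at (593, 114) and yaw is 0.231 from the bolts. Now over the cap.

Call:
play_rows --steps "-0.19 -0.9 0 0 0 0.002 1;-0.19 -0.9 0 0 0 0.002 1;-0.19 -0.9 0 0 0 0.002 1;-0.19 -0.9 0 0 0 0.002 1;-0.19 -0.9 0 0 0 0.002 1;-0.19 -0.9 0 0 0 0.002 1;-0.19 -0.9 0 0 0 0.002 1;-0.19 -0.9 0 0 0 0.002 1;-0.19 -0.9 0 0 0 0.002 1;-0.19 -0.9 0 0 0 0.002 1;-0.19 -0.9 0 0 0 0.002 1;0 0 0 0 0 0 1"

```text
clock: 2.53
position: [520.9, -325.6, 228.3]
eef_rot: [[0.99, -0.015, 0.142], [-0.142, -0.005, 0.99], [-0.014, -1.0, -0.007]]
force: [0.4, 0.2, -0.1]
grip_width: 85.5
```

Run:
```python
from h import *
import pickle
s=sense();print(s['clock'],s['position'],s['joints'],s['eef_rot'].round(3).tolist(),s['force'])
W=snap("wrist","w2");pickle.dump(W,open('w2.pkl','wb'))
print(proj(W,[521.5,-303,63]))
I=W["pixels"];u,v=map(int,proj(W,[521.5,-303,50]))
cv2.imwrite('pics/w2c.png',cv2.resize(I[v-75:v+75,u-75:u+75],None,fx=4,fy=4,interpolation=cv2.INTER_CUBIC));print(u-75,v-75)
```

```text
2.5333 [ 520.93568462 -325.63937625  228.29884214] [-0.55312686  0.25061586  0.32893494  1.65932239 -0.01257677 -0.41024569] [[0.99, -0.015, 0.142], [-0.142, -0.005, 0.99], [-0.014, -1.0, -0.007]] [ 0.40712055  0.18444471 -0.11461831]
[351.33834113 216.84938177]
275 138
```

View pics/w2.png

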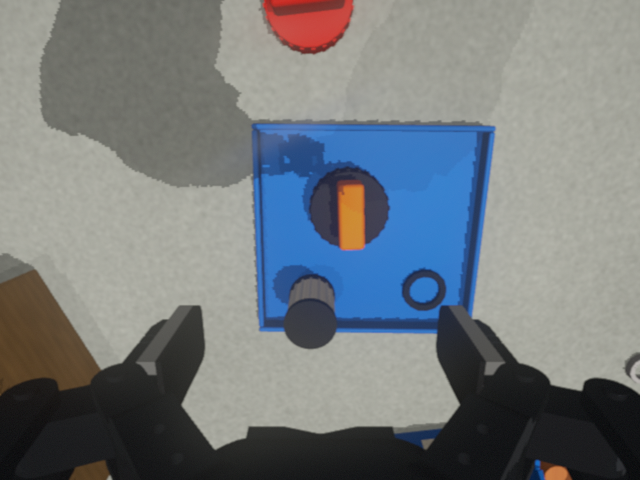

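View pics/w2c.png

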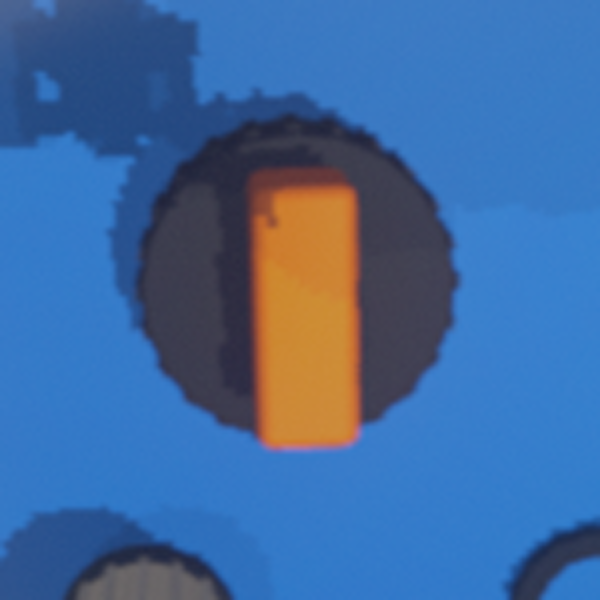

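The cap is seen from above, with the bar's top face running from about (339,184) to (364,248) and its long axis nearly vertical in the image. I'll compute its position and yaw.

```bash
cat >> h.py <<'E'
from scipy.spatial.transform import Rotation as Rn
def goal(x,y,z,yaw):
    s=sense();R=s['eef_rot']
    zz=np.array([np.cos(yaw),np.sin(yaw),0]);yy=np.array([0,0,-1.]);G=np.stack([np.cross(yy,zz),yy,zz],1)
    w=Rn.from_matrix(G@R.T).as_rotvec()
    cy=np.arctan2(R[1,2],R[0,2])
    print('clk',round(s['clock'],2),'pos',s['position'].round(1),'yaw',round(cy,4),'tilt',np.round(R[:2,1],4),'F',s['force'].round(1),'T',s['wrist_torque'].round(3),'grip',round(s['grip_width'],1),'j',s['joints'].round(2))
    print('delta mm',(np.array([x,y,z])-s['position']).round(2),'norm',((np.array([x,y,z])-s['position'])/40).round(3),'w/pi',(w/np.pi).round(4))
E
python3 - <<'E'
from h import *
import pickle
W=pickle.load(open('w2.pkl','rb'));D=pickle.load(open('d0.pkl','rb'));A=D["scene"];B=D["side"]
d=lambda x,y:(275+x/4-.375,138+y/4-.375)
c1=lambda x,y:(220+x/8-.44,160+y/8-.44)
c2=lambda x,y:(340+x/5-.4,330+y/5-.4)
C=[d(258,186),d(355,184),d(358,444),d(266,446)]
for z in(63,):
  P=[atz(W,*q,z)[:2] for q in C];print(np.round(P,1).tolist(),'c',np.mean(P,0))
  P=np.array(P);a=P[2]-P[1]+P[3]-P[0];print('bar yaw',np.arctan2(a[1],a[0]),np.linalg.norm(a)/2,np.linalg.norm(P[1]-P[0]),np.linalg.norm(P[2]-P[3]))
  for e in (P[2]-P[1],P[3]-P[0]): print(np.arctan2(e[1],e[0]))
S=[c1(373,172),c1(515,150),c1(524,183),c1(383,203)]
T=[c2(360,225),c2(243,272),c2(270,313),c2(383,258)]
m=lambda X:np.mean(X,0)
print(tri(ray(W,*m(C)),ray(A,*m(S)),ray(B,*m(T))))
# skirt top circle centre z=35
print('skirt', atz(W,*d(298,272),35))
goal(521,-303,130,1.426)
E
```

```text
[[495.4, -309.0], [497.6, -291.1], [548.1, -296.2], [546.0, -314.0]] c [ 521.78033093 -302.56534128]
bar yaw -0.09991847066589436 50.87333873355379 18.054815573292384 17.933506210677557
-0.10109986952507372
-0.0987385107467154
(array([ 521.69957905, -302.5523795 ,   59.762238  ]), [np.float64(0.3236749849559862), np.float64(0.8855715020847671), np.float64(0.7722730452311227)])
skirt [ 518.54334987 -302.54160891   35.        ]
clk 2.58 pos [ 521.4 -323.5  228.4] yaw 1.4281 tilt [-0.0153 -0.0041] F [-0.7  0.1 -0.2] T [ 0.017 -0.052  0.009] grip 85.8 j [-0.55  0.25  0.33  1.66 -0.01 -0.41]
delta mm [ -0.45  20.48 -98.35] norm [-0.011  0.512 -2.459] w/pi [ 0.0013 -0.0049 -0.0006]
```

Three views agree on a bar centre of (521.7, −302.5), with bar yaw about −0.10. Descend to a check height.

Call:
play_rows --steps "0 0.2 -0.6 0.0003 -0.0012 0.003 1;0 0.12 -0.6 0.0003 -0.0012 0.003 1;0 0.12 -0.6 0.0003 -0.0012 0.003 1;0 0.08 -0.6 0.0003 -0.0012 0.003 1;0 0 0 0 0 0 1"

```text
clock: 3.0
position: [521.8, -299.8, 129.1]
eef_rot: [[0.994, 0.002, 0.105], [-0.105, 0.0, 0.994], [0.002, -1.0, 0.0]]
force: [-1.3, -0.1, -1.0]
grip_width: 85.9
```

Run:
```python
from h import *
import pickle
goal(521.7,-302.5,52,1.466)
W=snap("wrist","w3");pickle.dump(W,open('w3.pkl','wb'))
goal(521.7,-302.5,52,1.466)
```

```text
clk 3.0 pos [ 521.8 -299.8  129.1] yaw 1.4656 tilt [0.0023 0.0002] F [-1.3 -0.1 -1. ] T [0.037 0.044 0.014] grip 85.9 j [-0.52  0.2   0.07  1.45  0.   -0.42]
delta mm [-5.000e-02 -2.690e+00 -7.714e+01] norm [-1.000e-03 -6.700e-02 -1.929e+00] w/pi [-0.0001  0.0007  0.0001]
clk 3.05 pos [ 522.4 -300.3  131.8] yaw 1.4653 tilt [ 0.0041 -0.0011] F [-0.1  0.2  0.2] T [ 0.006 -0.055 -0.02 ] grip 85.5 j [-0.52  0.19  0.08  1.45  0.   -0.42]
delta mm [ -0.66  -2.23 -79.76] norm [-0.017 -0.056 -1.994] w/pi [0.0003 0.0013 0.0002]
```

View pics/w3.png

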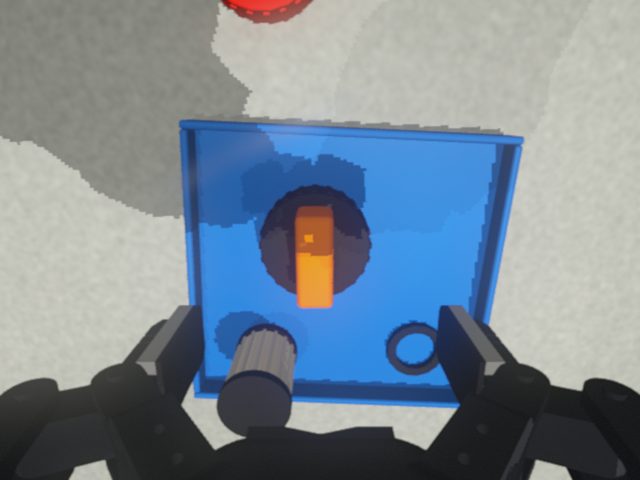

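Here the bar sits square to the jaws, with its top from about (297,219) to (332,307). Checking its position from this second height.

Run:
```python
from h import *
import pickle
W=pickle.load(open('w3.pkl','rb'));W2=pickle.load(open('w2.pkl','rb'))
I=W["pixels"];cv2.imwrite('pics/w3c.png',cv2.resize(I[180:330,240:390],None,fx=4,fy=4,interpolation=cv2.INTER_CUBIC))
P=np.array([atz(W,*q,63)[:2] for q in((298,219),(332,219),(332.5,307),(299.5,307))]);print(P.round(1).tolist(),P.mean(0));a=P[2]-P[1]+P[3]-P[0];print(np.arctan2(a[1],a[0]),np.linalg.norm(a)/2)
d=lambda x,y:(275+x/4-.375,138+y/4-.375)
print(tri(ray(W,332.2,307),ray(W2,*d(358,444))),tri(ray(W,299.5,307),ray(W2,*d(264,446))))
```

```text
[[497.0, -308.6], [498.8, -291.5], [547.9, -295.9], [546.0, -313.8]] [ 522.45568868 -302.44143583]
-0.09771362234291321 49.27425168653127
(array([ 548.57626905, -296.1200907 ,   61.68524967]), [np.float64(0.005650209779055325), np.float64(0.005650209779061548)]) (array([ 546.67081117, -314.15706063,   61.38215671]), [np.float64(0.28069572449019736), np.float64(0.2806957244902556)])
```

View pics/w3c.png

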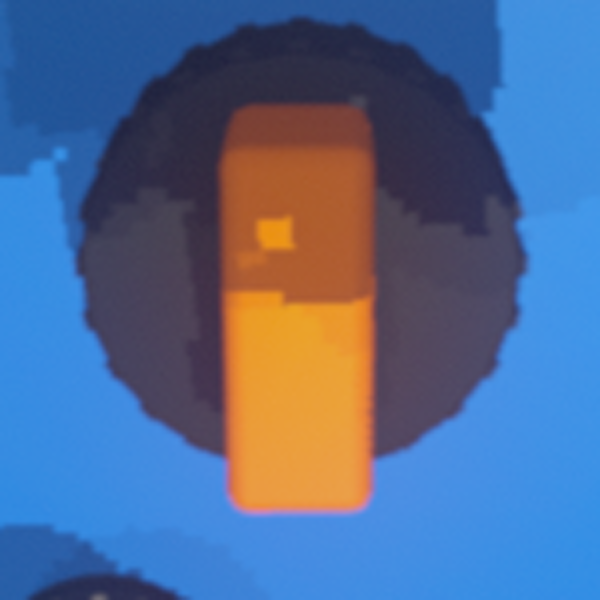

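Both heights agree: bar top at about 61.5 mm and centre (522, −302.5). Going down.

Call:
play_rows --steps "0 -0.03 -0.5 0 0.001 0 1;0 -0.02 -0.5 0 0.0004 0 1;0 0 -0.5 0 0 0 1;0 0 -0.3 0 0 0 1;0 0 0 0 0 0 1"

```text
clock: 3.47
position: [526.8, -301.5, 67.2]
eef_rot: [[0.995, 0.008, 0.104], [-0.104, -0.006, 0.995], [0.009, -1.0, -0.005]]
force: [-1.0, 0.8, 0.9]
grip_width: 85.2
```

```bash
python3 -c "
from h import *
goal(522,-302.5,52,1.468)"
```

```text
clk 3.47 pos [ 526.8 -301.5   67.2] yaw 1.467 tilt [ 0.0084 -0.0063] F [-1.   0.8  0.9] T [-0.019 -0.01   0.   ] grip 85.2 j [-0.52  0.22 -0.02  1.32 -0.   -0.42]
delta mm [ -4.78  -0.98 -15.16] norm [-0.12  -0.024 -0.379] w/pi [0.002  0.0027 0.0003]
```

Call:
play_rows --steps "-0.12 -0.02 -0.15 0.002 0.0027 0 1;0 0 -0.1 0 0 0 1;0 0 -0.1 0 0 0 1;0 0 0 0 0 0 1"

```text
clock: 3.8
position: [523.7, -303.1, 57.2]
eef_rot: [[0.995, 0.003, 0.103], [-0.103, -0.002, 0.995], [0.004, -1.0, -0.002]]
force: [0.5, 0.5, -0.3]
grip_width: 85.4
```

```bash
python3 -c "
from h import *
goal(522,-302.5,52,1.468)"
```

```text
clk 3.8 pos [ 523.7 -303.1   57.2] yaw 1.4672 tilt [ 0.0035 -0.0019] F [ 0.5  0.5 -0.3] T [ 0.067  0.019 -0.023] grip 85.4 j [-0.52  0.22 -0.04  1.31  0.   -0.42]
delta mm [-1.65  0.58 -5.19] norm [-0.041  0.014 -0.13 ] w/pi [0.0006 0.0011 0.0003]
```

Call:
play_rows --steps "-0.045 0.015 -0.1 0.001 0.0015 0 1;0 0 -0.06 0 0.0003 0 1;0 0 0 0 0 0 1"

```text
clock: 4.05
position: [522.3, -302.9, 51.8]
eef_rot: [[0.995, -0.001, 0.104], [-0.104, 0.0, 0.995], [-0.001, -1.0, 0.0]]
force: [-0.6, -0.2, -0.9]
grip_width: 85.5
```

```bash
python3 -c "
from h import *
goal(522,-302.5,52,1.468)"
```

```text
clk 4.05 pos [ 522.3 -302.9   51.8] yaw 1.4668 tilt [-0.0008  0.0004] F [-0.6 -0.2 -0.9] T [-0.01   0.014  0.009] grip 85.5 j [-0.53  0.23 -0.04  1.3  -0.   -0.42]
delta mm [-0.31  0.43  0.2 ] norm [-0.008  0.011  0.005] w/pi [-0.0001 -0.0003  0.0004]
```

Close the gripper.

Call:
play_rows --steps "0 0 0 0 0 0 -1;0 0 0 0 0 0 -1;0 0 0 0 0 0 -1;0 0 0 0 0 0 -1;0 0 0 0 0 0 -1;0 0 0 0 0 0 -1;0 0 0 0 0 0 -1;0 0 0 0 0 0 -1" --newtons 60

```text
clock: 4.72
position: [522.6, -303.0, 52.5]
eef_rot: [[0.995, -0.0, 0.104], [-0.104, -0.0, 0.995], [-0.0, -1.0, -0.0]]
force: [0.3, -0.3, -1.8]
grip_width: 18.8
```

```bash
python3 -c "
from h import *
goal(522,-302.5,52,1.468)"
```

```text
clk 4.72 pos [ 522.6 -303.    52.5] yaw 1.4669 tilt [-0. -0.] F [ 0.3 -0.3 -1.8] T [ 0.068 -0.     0.058] grip 18.8 j [-0.53  0.23 -0.04  1.3  -0.   -0.42]
delta mm [-0.56  0.54 -0.54] norm [-0.014  0.014 -0.014] w/pi [ 0.     -0.      0.0004]
```

Gripped at 18.8 mm on the nominal 20 mm bar. Lift and check.

Call:
play_rows --steps "0 0 0.2 0 0 0 -1;0 0 0.4 0 0 0 -1;0 0 0.6 0 0 0 -1;0 0 0.6 0 0 0 -1;0 0 0.6 0 0 0 -1;0 0 0.6 0 0 0 -1;0 0 0.4 0 0 0 -1;0 0 0.2 0 0 0 -1;0 0 0 0 0 0 -1"

```text
clock: 5.47
position: [519.5, -301.3, 204.0]
eef_rot: [[0.995, -0.004, 0.104], [-0.104, 0.002, 0.995], [-0.005, -1.0, 0.002]]
force: [-0.1, -0.4, -1.2]
grip_width: 18.8
```

Run:
```python
from h import *
goal(593,114,190,1.802)
W=snap("wrist","w4")
```

```text
clk 5.47 pos [ 519.5 -301.3  204. ] yaw 1.4668 tilt [-0.0043  0.0024] F [-0.1 -0.4 -1.2] T [ 0.009 -0.048  0.048] grip 18.8 j [-0.53  0.2   0.23  1.6  -0.   -0.42]
delta mm [ 73.46 415.31 -13.99] norm [ 1.836 10.383 -0.35 ] w/pi [-0.0005 -0.0015  0.1067]
```

View pics/w4.png

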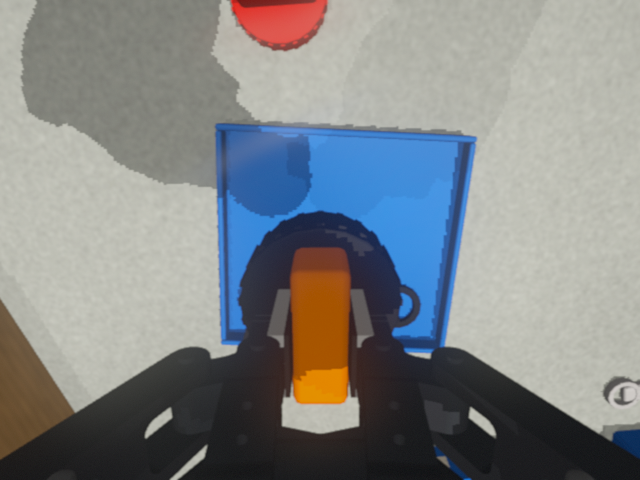

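The cap is held squarely. I'll measure the bar's offset along the fingers' x from this picture, then transfer.

Run:
```python
from h import *
s=sense();goal(593,114,190,1.802)
W=grab_frame("wrist")
I=W["pixels"];cv2.imwrite('pics/w5c.png',cv2.resize(I[200:420,240:400],None,fx=2.7,fy=2.7,interpolation=cv2.INTER_CUBIC))
R=s['eef_rot'];p=s['position']
for v in(262,264,266,268,270,272,400,402,404):
    q=atz(W,320,v,p[2]+10.5); print(v,(R.T@(q-p)).round(2))
```

```text
clk 5.52 pos [ 519.4 -301.3  203. ] yaw 1.4669 tilt [-0.0049  0.0027] F [-0.5  0.8 -0.8] T [0.012 0.039 0.007] grip 19.3 j [-0.53  0.2   0.22  1.6  -0.   -0.42]
delta mm [ 73.56 415.26 -13.03] norm [ 1.839 10.381 -0.326] w/pi [-0.0006 -0.0017  0.1067]
262 [-29.18 -10.35  -0.28]
264 [-28.5  -10.35  -0.28]
266 [-27.82 -10.36  -0.28]
268 [-27.14 -10.36  -0.28]
270 [-26.46 -10.36  -0.28]
272 [-25.77 -10.37  -0.28]
400 [ 23.04 -10.62  -0.27]
402 [ 23.88 -10.62  -0.27]
404 [ 24.73 -10.63  -0.27]
```

View pics/w5c.png

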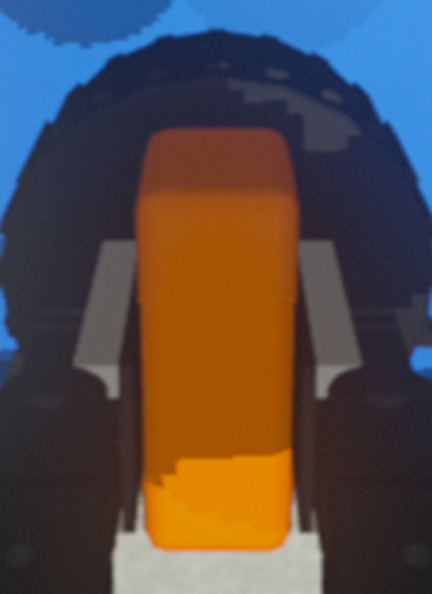

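Cap centre is about 1 mm behind the TCP along tool x, so the TCP target over the neck is (593.8, 114.3) with yaw 1.802. Transferring high.

Call:
play_rows --steps "0.1 0.4 0 0 0 0.006 -1;0.14 0.8 0 0 0 0.008 -1;0.14 0.8 0 0 0 0.008 -1;0.14 0.8 0 0 0 0.008 -1;0.14 0.8 0 0 0 0.008 -1;0.14 0.8 0 0 0 0.008 -1;0.14 0.8 0 0 0 0.008 -1;0.14 0.8 0 0 0 0.008 -1;0.14 0.8 0 0 0 0.008 -1;0.14 0.8 0 0 0 0.008 -1;0.14 0.8 0 0 0 0.008 -1;0.14 0.8 0 0 0 0.008 -1;0.1 0.4 0 0 0 0.006 -1;0 0.1 0 0 0 0 -1;0 0 0 0 0 0 -1"

```text
clock: 6.82
position: [579.3, 105.1, 173.0]
eef_rot: [[0.975, -0.044, -0.22], [0.22, -0.0, 0.976], [-0.043, -0.999, 0.01]]
force: [-0.4, -0.2, -0.9]
grip_width: 18.8
```

Run:
```python
from h import *
goal(593.8,114.3,160,1.802)
```

```text
clk 6.82 pos [579.3 105.1 173. ] yaw 1.7921 tilt [-0.0442 -0.0001] F [-0.4 -0.2 -0.9] T [-0.031 -0.043 -0.079] grip 18.8 j [ 0.18  0.21  0.17  1.58  0.01 -0.05]
delta mm [ 14.52   9.21 -13.  ] norm [ 0.363  0.23  -0.325] w/pi [ 0.0001 -0.0141  0.0031]
```

Call:
play_rows --steps "0.25 0.15 0 0 -0.008 0.002 -1;0.12 0.08 0 0 -0.006 0.001 -1;0 0 0 0 0 0 -1;0 0 0 0 0 0 -1"

```text
clock: 7.15
position: [594.7, 112.1, 170.3]
eef_rot: [[0.974, 0.001, -0.226], [0.226, -0.002, 0.974], [0.0, -1.0, -0.002]]
force: [-0.8, 0.8, -0.6]
grip_width: 19.0
```

Run:
```python
from h import *
goal(593.8,114.3,160,1.802)
```

```text
clk 7.15 pos [594.7 112.1 170.3] yaw 1.799 tilt [ 0.0009 -0.0018] F [-0.8  0.8 -0.6] T [-0.02  -0.005 -0.006] grip 19.0 j [ 0.19  0.2   0.16  1.53 -0.   -0.04]
delta mm [ -0.92   2.23 -10.34] norm [-0.023  0.056 -0.259] w/pi [0.0006 0.0003 0.001 ]
```

Call:
play_rows --steps "-0.015 0.05 -0.2 0.0006 0.0003 0.001 -1;0 0.01 -0.2 0 0 0 -1;0 0 -0.2 0 0 0 -1;0 0 0 0 0 0 -1"

```text
clock: 7.48
position: [594.0, 112.4, 144.5]
eef_rot: [[0.974, 0.001, -0.226], [0.226, 0.0, 0.974], [0.001, -1.0, 0.0]]
force: [-1.1, 0.3, -1.4]
grip_width: 18.9
```

Run:
```python
from h import *
goal(593.8,114.3,144,1.802)
import pickle
A=snap("scene");B=snap("side");goal(593.8,114.3,144,1.802)
pickle.dump((A,B),open('d1.pkl','wb'))
a=cv2.resize(A["pixels"][225:315,270:370],None,fx=4,fy=4,interpolation=cv2.INTER_CUBIC)
b=cv2.resize(B["pixels"][185:275,270:370],None,fx=4,fy=4,interpolation=cv2.INTER_CUBIC)
cv2.imwrite('pics/ab1.png',np.hstack([a,b]))
```

```text
clk 7.48 pos [594.  112.4 144.5] yaw 1.799 tilt [0.0008 0.0002] F [-1.1  0.3 -1.4] T [-0.001 -0.035 -0.033] grip 18.9 j [ 0.19  0.2   0.11  1.48  0.   -0.04]
delta mm [-0.2   1.93 -0.49] norm [-0.005  0.048 -0.012] w/pi [-0.0001  0.0002  0.0009]
clk 7.58 pos [594.4 112.5 146. ] yaw 1.7992 tilt [0.0022 0.0005] F [-0.3  0.3 -1.6] T [ 0.02  -0.001  0.003] grip 18.8 j [ 0.19  0.2   0.11  1.48  0.   -0.04]
delta mm [-0.6   1.75 -2.04] norm [-0.015  0.044 -0.051] w/pi [-0.0002  0.0007  0.0009]
```

View pics/ab1.png

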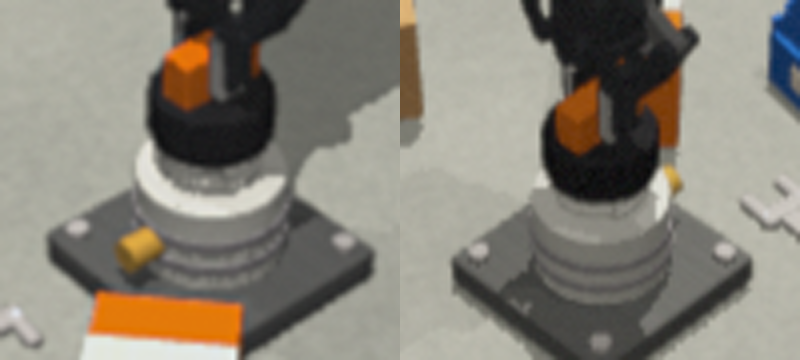

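Both views show the cap centred over the neck to about 1 px, with the bar pointing along the port. Lowering gently until contact.

Call:
play_rows --steps "-0.005 0.03 -0.08 -0.0002 0.0007 0.001 -1;0 0 -0.06 0 0 0 -1;0 0 -0.06 0 0 0 -1;0 0 -0.05 0 0 0 -1;0 0 0 0 0 0 -1"

```text
clock: 8.0
position: [594.6, 114.0, 136.0]
eef_rot: [[0.973, 0.001, -0.23], [0.23, 0.0, 0.973], [0.001, -1.0, -0.0]]
force: [0.0, 0.4, -1.2]
grip_width: 18.6
```

Run:
```python
from h import *
goal(593.6,113.6,134,1.802)
```

```text
clk 8.0 pos [594.6 114.  136. ] yaw 1.8027 tilt [0.0011 0.0001] F [ 0.   0.4 -1.2] T [0.008 0.061 0.015] grip 18.6 j [ 0.19  0.2   0.1   1.46 -0.   -0.04]
delta mm [-1.02 -0.37 -2.  ] norm [-0.026 -0.009 -0.05 ] w/pi [-0.      0.0003 -0.0002]
```

Call:
play_rows --steps "-0.015 0 -0.03 0 0 0 -1;0 0 -0.03 0 0 0 -1;0 0 0 0 0 0 -1"

```text
clock: 8.25
position: [594.0, 114.0, 133.4]
eef_rot: [[0.973, 0.001, -0.23], [0.23, 0.0, 0.973], [0.001, -1.0, -0.0]]
force: [-0.1, 0.0, -1.3]
grip_width: 18.8
```

Run:
```python
from h import *
goal(593.6,113.6,133,1.802)
```

```text
clk 8.25 pos [594.  114.  133.4] yaw 1.8028 tilt [0.0012 0.0001] F [-0.1  0.  -1.3] T [-0.026  0.039  0.039] grip 18.8 j [ 0.19  0.2   0.09  1.46 -0.   -0.04]
delta mm [-0.41 -0.44 -0.44] norm [-0.01  -0.011 -0.011] w/pi [-0.      0.0004 -0.0003]
```

Call:
play_rows --steps "0 0 -0.025 0 0 0 -1;0 0 -0.02 0 0 0 -1;0 0 0 0 0 0 -1"

```text
clock: 8.5
position: [594.1, 114.1, 132.2]
eef_rot: [[0.973, 0.002, -0.23], [0.23, 0.0, 0.973], [0.002, -1.0, -0.0]]
force: [-0.2, -0.6, -0.7]
grip_width: 19.3
```

Run:
```python
from h import *
goal(593.6,113.6,133,1.802)
```

```text
clk 8.5 pos [594.1 114.1 132.2] yaw 1.8029 tilt [0.0021 0.0003] F [-0.2 -0.6 -0.7] T [0.048 0.098 0.013] grip 19.3 j [ 0.19  0.2   0.09  1.45 -0.   -0.04]
delta mm [-0.53 -0.49  0.82] norm [-0.013 -0.012  0.02 ] w/pi [-0.0001  0.0007 -0.0003]
```

Call:
play_rows --steps "0 0 -0.025 0 0 0 -1;0 0 -0.01 0 0 0 -1"

```text
clock: 8.67
position: [594.2, 114.1, 132.0]
eef_rot: [[0.973, 0.003, -0.23], [0.23, 0.001, 0.973], [0.003, -1.0, -0.0]]
force: [-3.1, 0.8, 2.5]
grip_width: 19.1
```

Run:
```python
from h import *
goal(593.6,113.6,133,1.802)
```

```text
clk 8.67 pos [594.2 114.1 132. ] yaw 1.8029 tilt [0.0033 0.0006] F [-3.1  0.8  2.5] T [-0.058  0.489 -0.031] grip 19.1 j [ 0.19  0.2   0.09  1.45 -0.   -0.04]
delta mm [-0.63 -0.49  0.97] norm [-0.016 -0.012  0.024] w/pi [-0.0002  0.0011 -0.0003]
```

Contact: Fz rose about 4 N at TCP z 132, which puts the cap 9.5 mm over the shoulder, inside the expected 8–12. Let it dwell under light pressure and ease the side force.

Call:
play_rows --steps "-0.012 0 -0.02 0 0.001 0 -1;0 0 -0.02 0 0.0005 0 -1;0 0 -0.02 0 0 0 -1;0 0 -0.02 0 0 0 -1"

```text
clock: 9.0
position: [594.3, 114.1, 131.9]
eef_rot: [[0.973, 0.002, -0.23], [0.23, 0.001, 0.973], [0.002, -1.0, 0.001]]
force: [-3.7, 0.4, 7.8]
grip_width: 18.8
```

Run:
```python
from h import *
goal(593.6,113.6,133,1.802)
```

```text
clk 9.0 pos [594.3 114.1 131.9] yaw 1.8027 tilt [0.002  0.0011] F [-3.7  0.4  7.8] T [-0.158  0.865  0.035] grip 18.8 j [ 0.19  0.2   0.09  1.45  0.   -0.04]
delta mm [-0.75 -0.49  1.13] norm [-0.019 -0.012  0.028] w/pi [-0.0003  0.0006 -0.0002]
```

It rested there for about 0.3 s at 4–9 N. Now turn backward: the first 10° moderately, since the drop comes at 15° or later.

Call:
play_rows --steps "-0.015 0 -0.01 0 0 0 -1;-0.015 0 -0.01 0 0 0 -1;-0.01 -0.005 -0.01 0 0 0.01 -1;-0.01 -0.005 -0.01 0 0 0.01 -1;-0.01 -0.005 -0.01 0 0 0.01 -1;-0.01 -0.005 -0.01 0 0 0.01 -1;-0.005 0 -0.01 0 0 0.005 -1"

```text
clock: 9.58
position: [593.5, 114.4, 132.5]
eef_rot: [[0.929, 0.009, -0.369], [0.369, 0.005, 0.929], [0.01, -1.0, 0.002]]
force: [-1.6, -0.4, 4.4]
grip_width: 18.7
```

Run:
```python
from h import *
goal(593.6,113.6,133,1.802)
```

```text
clk 9.58 pos [593.5 114.4 132.5] yaw 1.9492 tilt [0.0089 0.0054] F [-1.6 -0.4  4.4] T [-0.16   0.326 -0.129] grip 18.7 j [ 0.19  0.19  0.08  1.44  0.   -0.19]
delta mm [ 0.06 -0.83  0.52] norm [ 0.001 -0.021  0.013] w/pi [-0.0015  0.003  -0.0469]
```

Turned 8.4° and rose 0.6 mm, as the ramp predicts. Now the slow search, correcting the small tilt.

Call:
play_rows --steps "0 -0.005 -0.012 -0.0005 0.001 0.004 -1;0 -0.005 -0.012 -0.0005 0.001 0.004 -1;0 0 -0.012 -0.0005 0.001 0.004 -1;0 0 -0.012 -0.0003 0.0006 0.004 -1;0 0 -0.012 -0.0003 0.0006 0.004 -1;0 0 -0.012 0 0 0.004 -1;0 0 -0.012 0 0 0.004 -1;0 0 -0.012 0 0 0.004 -1;0 0 -0.012 0 0 0.004 -1;0 0 -0.012 0 0 0.004 -1"

```text
clock: 10.42
position: [594.8, 114.2, 132.9]
eef_rot: [[0.874, 0.001, -0.487], [0.487, 0.0, 0.874], [0.001, -1.0, -0.0]]
force: [-2.2, 0.1, 6.1]
grip_width: 19.1
```

Run:
```python
from h import *
goal(593.6,113.6,133,1.802)
```

```text
clk 10.42 pos [594.8 114.2 132.9] yaw 2.0791 tilt [0.0012 0.0002] F [-2.2  0.1  6.1] T [-0.11   0.44  -0.199] grip 19.1 j [ 0.19  0.21  0.09  1.46 -0.   -0.32]
delta mm [-1.19 -0.6   0.13] norm [-0.03  -0.015  0.003] w/pi [ 0.      0.0004 -0.0882]
```

Call:
play_rows --steps "-0.01 0 -0.01 0 0.0004 0.003 -1;-0.01 0 -0.01 0 0 0.003 -1;-0.01 0 -0.01 0 0 0.003 -1;0 0 -0.01 0 0 0.003 -1;0 0 -0.01 0 0 0.003 -1;0 0 -0.01 0 0 0.003 -1;0 0 -0.01 0 0 0.003 -1;0 0 -0.01 0 0 0.003 -1"

```text
clock: 11.08
position: [594.6, 114.5, 133.1]
eef_rot: [[0.833, 0.005, -0.554], [0.554, 0.002, 0.833], [0.005, -1.0, -0.001]]
force: [-1.6, -0.5, 6.7]
grip_width: 18.8
```

Run:
```python
from h import *
goal(593.6,113.6,133,1.802)
```

```text
clk 11.08 pos [594.6 114.5 133.1] yaw 2.1574 tilt [0.0045 0.0018] F [-1.6 -0.5  6.7] T [-0.102  0.414 -0.212] grip 18.8 j [ 0.19  0.2   0.09  1.45  0.   -0.4 ]
delta mm [-1.   -0.93 -0.13] norm [-0.025 -0.023 -0.003] w/pi [-0.0003  0.0015 -0.1131]
```

Call:
play_rows --steps "-0.01 -0.005 -0.01 -0.0003 0.0007 0.003 -1;-0.01 -0.005 -0.01 -0.0003 0.0007 0.003 -1;0 0 -0.01 0 0.0003 0.003 -1;0 0 -0.01 0 0.0003 0.003 -1;0 0 -0.01 0 0.0003 0.003 -1;0 0 -0.01 0 0 0.003 -1;0 0 -0.01 0 0 0.003 -1;0 0 -0.01 0 0 0.003 -1"

```text
clock: 11.75
position: [594.7, 114.4, 133.4]
eef_rot: [[0.787, 0.002, -0.617], [0.617, 0.001, 0.787], [0.002, -1.0, -0.0]]
force: [-1.0, 0.1, 7.6]
grip_width: 18.9
```

Run:
```python
from h import *
goal(593.6,113.6,133,1.802)
```

```text
clk 11.75 pos [594.7 114.4 133.4] yaw 2.2362 tilt [0.0015 0.0011] F [-1.   0.1  7.6] T [-0.077  0.382 -0.177] grip 18.9 j [ 0.19  0.2   0.09  1.46  0.   -0.48]
delta mm [-1.1  -0.77 -0.45] norm [-0.027 -0.019 -0.011] w/pi [-0.0003  0.0006 -0.1382]
```

Call:
play_rows --steps "-0.01 -0.005 -0.006 0 0.0003 0.003 -1;-0.01 -0.005 -0.007 0 0.0003 0.003 -1;0 0 -0.007 0 0.0003 0.003 -1;0 0 -0.007 0 0.0003 0.003 -1;0 0 -0.007 0 0 0.003 -1;0 0 -0.007 0 0 0.003 -1;0 0 -0.007 0 0 0.003 -1;0 0 -0.007 0 0 0.003 -1"

```text
clock: 12.42
position: [594.5, 114.1, 133.7]
eef_rot: [[0.735, 0.001, -0.678], [0.678, 0.002, 0.735], [0.002, -1.0, 0.001]]
force: [-1.5, -0.0, 6.6]
grip_width: 18.9
```

Run:
```python
from h import *
goal(593.6,113.6,133,1.802)
```

```text
clk 12.42 pos [594.5 114.1 133.7] yaw 2.3165 tilt [0.0006 0.0021] F [-1.5 -0.   6.6] T [-0.044  0.188 -0.196] grip 18.9 j [ 0.19  0.2   0.09  1.46  0.   -0.56]
delta mm [-0.93 -0.48 -0.73] norm [-0.023 -0.012 -0.018] w/pi [-0.0006  0.0003 -0.1638]
```

29.5° back, still climbing.

Call:
play_rows --steps "-0.01 0 -0.007 -0.0003 0.0002 0.003 -1;-0.01 0 -0.007 -0.0003 0.0002 0.003 -1;0 0 -0.007 0 0.0002 0.003 -1;0 0 -0.007 0 0 0.003 -1;0 0 -0.007 0 0 0.003 -1;0 0 -0.007 0 0 0.003 -1;0 0 -0.007 0 0 0.003 -1;0 0 -0.007 0 0 0.003 -1"

```text
clock: 13.08
position: [594.5, 114.2, 134.0]
eef_rot: [[0.677, 0.002, -0.736], [0.736, 0.001, 0.678], [0.002, -1.0, -0.001]]
force: [-0.9, 0.3, 5.9]
grip_width: 19.0
```

Run:
```python
from h import *
goal(593.6,113.6,133,1.802)
```

```text
clk 13.08 pos [594.5 114.2 134. ] yaw 2.3972 tilt [0.0019 0.001 ] F [-0.9  0.3  5.9] T [ 0.003  0.259 -0.179] grip 19.0 j [ 0.19  0.2   0.09  1.46  0.   -0.64]
delta mm [-0.9  -0.57 -1.  ] norm [-0.022 -0.014 -0.025] w/pi [-1.000e-04  7.000e-04 -1.895e-01]
```

Call:
play_rows --steps "-0.01 0 -0.008 0 0.0004 0.003 -1;-0.01 0 -0.008 0 0.0003 0.003 -1;0 0 -0.008 0 0.0002 0.003 -1;0 0 -0.008 0 0 0.003 -1;0 0 -0.008 0 0 0.003 -1;0 0 -0.008 0 0 0.003 -1;0 0 -0.008 0 0 0.003 -1;0 0 -0.008 0 0 0.003 -1"

```text
clock: 13.75
position: [594.4, 114.3, 134.2]
eef_rot: [[0.616, 0.002, -0.788], [0.788, 0.002, 0.616], [0.003, -1.0, -0.001]]
force: [-1.6, 0.5, 6.3]
grip_width: 18.9
```

Run:
```python
from h import *
goal(593.6,113.6,133,1.802)
```

```text
clk 13.75 pos [594.4 114.3 134.2] yaw 2.4778 tilt [0.0023 0.0021] F [-1.6  0.5  6.3] T [ 0.082  0.287 -0.139] grip 18.9 j [ 0.19  0.2   0.09  1.46  0.   -0.72]
delta mm [-0.82 -0.67 -1.24] norm [-0.021 -0.017 -0.031] w/pi [-0.0004  0.0009 -0.2151]
```

Call:
play_rows --steps "-0.01 0 -0.008 -0.0003 0.0004 0.003 -1;-0.01 0 -0.008 -0.0003 0.0003 0.003 -1;0 0 -0.008 0 0.0002 0.003 -1;0 0 -0.008 0 0 0.003 -1;0 0 -0.008 0 0 0.003 -1;0 0 -0.008 0 0 0.003 -1;0 0 -0.008 0 0 0.003 -1"

```text
clock: 14.33
position: [593.6, 114.7, 133.7]
eef_rot: [[0.558, 0.001, -0.83], [0.83, 0.001, 0.558], [0.001, -1.0, 0.0]]
force: [0.3, -0.8, 6.0]
grip_width: 18.8
```

Run:
```python
from h import *
goal(593.6,113.6,133,1.802)
```

```text
clk 14.33 pos [593.6 114.7 133.7] yaw 2.5497 tilt [0.0006 0.001 ] F [ 0.3 -0.8  6. ] T [-0.157  0.192 -0.076] grip 18.8 j [ 0.19  0.2   0.09  1.46  0.   -0.79]
delta mm [-0.03 -1.11 -0.72] norm [-0.001 -0.028 -0.018] w/pi [-2.00e-04  3.00e-04 -2.38e-01]
```

z is starting to fall (134.2→133.7) at 42.8° back, so the lugs are going over the edge. Slow the turn and push down.

Call:
play_rows --steps "0 -0.01 -0.012 0 0 0.002 -1;0 -0.01 -0.012 0 0 0.002 -1;0 0 -0.012 0 0 0.002 -1;0 0 -0.012 0 0 0.002 -1"

```text
clock: 14.67
position: [594.1, 114.0, 131.1]
eef_rot: [[0.534, 0.001, -0.845], [0.845, 0.001, 0.534], [0.001, -1.0, -0.0]]
force: [0.9, 0.6, -0.3]
grip_width: 19.2
```

Run:
```python
from h import *
goal(593.6,113.6,133,1.802)
```

```text
clk 14.67 pos [594.1 114.  131.1] yaw 2.5782 tilt [0.0011 0.001 ] F [ 0.9  0.6 -0.3] T [ 0.047 -0.235  0.056] grip 19.2 j [ 0.19  0.2   0.09  1.45  0.   -0.82]
delta mm [-0.53 -0.38  1.87] norm [-0.013 -0.009  0.047] w/pi [-2.000e-04  5.000e-04 -2.471e-01]
```

It is dropping freely. Push straight down with no more turning.

Call:
play_rows --steps "0 0 -0.02 0 0 0.001 -1;0 0 -0.02 0 0 0 -1;0 0 -0.02 0 0 0 -1;0 0 -0.02 0 0 0 -1;0 0 -0.02 0 0 0 -1;0 0 -0.015 0 0 0 -1"

```text
clock: 15.17
position: [593.5, 113.9, 127.4]
eef_rot: [[0.531, 0.001, -0.847], [0.847, 0.001, 0.531], [0.001, -1.0, 0.0]]
force: [-0.4, 0.6, 3.3]
grip_width: 19.0
```

Run:
```python
from h import *
goal(593.6,113.6,127,1.802)
```

```text
clk 15.17 pos [593.5 113.9 127.4] yaw 2.5818 tilt [0.0006 0.0012] F [-0.4  0.6  3.3] T [-0.119  0.164  0.034] grip 19.0 j [ 0.19  0.2   0.08  1.45  0.   -0.82]
delta mm [ 0.08 -0.32 -0.4 ] norm [ 0.002 -0.008 -0.01 ] w/pi [-0.0003  0.0003 -0.2482]
```

TCP z 127.4 puts the cap 4.9 mm above the shoulder, matching the 5 mm pocket depth: a clear drop at about 44°. Dwell, then turn forward.

Call:
play_rows --steps "0 0 -0.01 0 0 0 -1;0 0 -0.01 0 0 0 -1;0 0 -0.006 0 0 -0.008 -1;0 0 -0.006 0 0 -0.012 -1;0 0 -0.006 0 0 -0.012 -1;0 0 -0.006 0 0 -0.012 -1;0 0 -0.006 0 0 -0.012 -1;0 0 -0.006 0 0 -0.012 -1"

```text
clock: 15.83
position: [593.5, 113.8, 126.9]
eef_rot: [[0.704, 0.003, -0.71], [0.71, 0.001, 0.704], [0.002, -1.0, -0.001]]
force: [-0.8, -0.9, 4.0]
grip_width: 18.9
```

Run:
```python
from h import *
goal(593.6,113.6,127,1.802)
```

```text
clk 15.83 pos [593.5 113.8 126.9] yaw 2.3602 tilt [0.0025 0.0007] F [-0.8 -0.9  4. ] T [-0.045  0.165  0.08 ] grip 18.9 j [ 0.19  0.2   0.08  1.44  0.   -0.6 ]
delta mm [ 0.11 -0.2   0.05] norm [ 0.003 -0.005  0.001] w/pi [ 0.      0.0008 -0.1777]
```

Call:
play_rows --steps "0 0 -0.006 0 0.0004 -0.012 -1;0 0 -0.006 0 0.0003 -0.012 -1;0 0 -0.006 0 0.0002 -0.012 -1;0 0 -0.006 0 0.0002 -0.012 -1;0 0 -0.006 0 0.0002 -0.012 -1;0 0 -0.006 0 0.0002 -0.012 -1;0 0 -0.006 0 0 -0.012 -1;0 0 -0.006 0 0 -0.012 -1"

```text
clock: 16.5
position: [594.2, 114.8, 125.9]
eef_rot: [[0.89, 0.0, -0.456], [0.456, 0.003, 0.89], [0.002, -1.0, 0.002]]
force: [0.5, 0.4, 3.2]
grip_width: 19.2
```

Run:
```python
from h import *
goal(593.6,113.6,127,1.802)
```

```text
clk 16.5 pos [594.2 114.8 125.9] yaw 2.0438 tilt [0.0004 0.0027] F [0.5 0.4 3.2] T [-0.058 -0.261  0.09 ] grip 19.2 j [ 0.19  0.21  0.08  1.44  0.   -0.28]
delta mm [-0.58 -1.16  1.08] norm [-0.015 -0.029  0.027] w/pi [-0.0009  0.0002 -0.077 ]
```

Call:
play_rows --steps "0 -0.01 -0.006 -0.0004 0 -0.012 -1;0 -0.01 -0.006 -0.0003 0 -0.012 -1;0 -0.005 -0.006 -0.0002 0 -0.012 -1;0 0 -0.006 0 0 -0.012 -1;0 0 -0.006 0 0 -0.012 -1;0 0 -0.006 0 0 -0.012 -1;0 0 -0.006 0 0 -0.012 -1;0 0 -0.006 0 0 -0.012 -1"

```text
clock: 17.17
position: [595.2, 113.8, 124.8]
eef_rot: [[0.988, 0.003, -0.156], [0.156, -0.001, 0.988], [0.003, -1.0, -0.001]]
force: [0.0, -0.5, 4.2]
grip_width: 19.1
```

Run:
```python
from h import *
goal(593.6,113.6,127,1.802)
```

```text
clk 17.17 pos [595.2 113.8 124.8] yaw 1.7269 tilt [ 0.0034 -0.0009] F [ 0.  -0.5  4.2] T [-0.311  0.036  0.079] grip 19.1 j [ 0.19  0.2   0.08  1.44 -0.    0.03]
delta mm [-1.58 -0.24  2.23] norm [-0.039 -0.006  0.056] w/pi [0.0002 0.0011 0.0239]
```

Call:
play_rows --steps "-0.015 0 -0.006 0 0.0005 -0.01 -1;-0.01 0 -0.006 0 0.0004 -0.01 -1;0 0 -0.006 0 0.0002 -0.01 -1;0 0 -0.006 0 0 -0.01 -1;0 0 -0.006 0 0 -0.01 -1;0 0 -0.006 0 0 -0.01 -1"

```text
clock: 17.67
position: [594.3, 113.3, 124.0]
eef_rot: [[0.999, 0.0, 0.043], [-0.043, -0.002, 0.999], [0.0, -1.0, -0.002]]
force: [-1.4, -1.2, 5.2]
grip_width: 19.1
```

Run:
```python
from h import *
goal(593.6,113.6,127,1.802)
```

```text
clk 17.67 pos [594.3 113.3 124. ] yaw 1.5278 tilt [ 0.0003 -0.002 ] F [-1.4 -1.2  5.2] T [-0.017  0.317  0.088] grip 19.1 j [ 0.19  0.21  0.08  1.44 -0.    0.23]
delta mm [-0.65  0.33  2.97] norm [-0.016  0.008  0.074] w/pi [0.0006 0.0002 0.0873]
```

60.4° forward, cap about 1.5 mm up. Slower now, watching the moment.

Call:
play_rows --steps "0 0 -0.006 0.0003 0 -0.007 -1;0 0 -0.006 0.0003 0 -0.007 -1;0 0 -0.006 0 0 -0.007 -1;0 0 -0.006 0 0 -0.007 -1"

```text
clock: 18.0
position: [594.2, 113.5, 123.7]
eef_rot: [[0.991, 0.001, 0.136], [-0.136, 0.001, 0.991], [0.001, -1.0, 0.001]]
force: [-0.4, 1.8, 4.4]
grip_width: 19.0
```

Run:
```python
from h import *
goal(593.6,113.6,127,1.802)
```

```text
clk 18.0 pos [594.2 113.5 123.7] yaw 1.4343 tilt [0.0008 0.0008] F [-0.4  1.8  4.4] T [ 0.407 -0.024  0.269] grip 19.0 j [0.19 0.2  0.07 1.44 0.   0.32]
delta mm [-0.63  0.12  3.26] norm [-0.016  0.003  0.081] w/pi [-0.0003  0.0002  0.1171]
```

Call:
play_rows --steps "0 0 -0.006 0 0 -0.005 -1;0 0 -0.006 0 0 -0.005 -1;0 0 -0.006 0 0 -0.005 -1;0 0 -0.006 0 0 -0.005 -1"

```text
clock: 18.33
position: [594.4, 113.7, 123.7]
eef_rot: [[0.98, 0.002, 0.198], [-0.198, 0.0, 0.98], [0.002, -1.0, 0.001]]
force: [-0.9, -2.0, 6.5]
grip_width: 19.1
```

Run:
```python
from h import *
goal(593.6,113.6,127,1.802)
```

```text
clk 18.33 pos [594.4 113.7 123.7] yaw 1.3715 tilt [0.0022 0.0004] F [-0.9 -2.   6.5] T [-0.283  0.265  1.793] grip 19.1 j [ 0.19  0.2   0.07  1.44 -0.    0.39]
delta mm [-0.78 -0.12  3.32] norm [-0.019 -0.003  0.083] w/pi [-0.0003  0.0007  0.137 ]
```

A moment of 1.8 N m at 69° forward, with the cap at 1.2 mm: the stop. One short confirmation, then ease back and release.

Call:
play_rows --steps "0 0 -0.006 0 0 -0.004 -1;0 0 -0.006 0 0 -0.004 -1"

```text
clock: 18.5
position: [594.3, 113.7, 123.7]
eef_rot: [[0.976, 0.003, 0.219], [-0.219, -0.001, 0.976], [0.003, -1.0, -0.0]]
force: [-1.1, -1.4, 6.9]
grip_width: 18.9
```

Run:
```python
from h import *
goal(593.6,113.6,127,1.802)
```

```text
clk 18.5 pos [594.3 113.7 123.7] yaw 1.3498 tilt [ 0.0027 -0.0006] F [-1.1 -1.4  6.9] T [-0.267  0.198  2.196] grip 18.9 j [ 0.19  0.2   0.07  1.44 -0.    0.41]
delta mm [-0.74 -0.13  3.33] norm [-0.018 -0.003  0.083] w/pi [0.     0.0009 0.144 ]
```

Call:
play_rows --steps "0 0 0 0 0 0 -1;0 0 0 0 0 0 -1;0 0 0 0 0 0 0.2;0 0 0 0 0 0 0.2;0 0 0 0 0 0 0.2;0 0 0 0 0 0 0.2;0 0 0 0 0 0 0.2;0 0 0 0 0 0 0.2;0 0 0 0 0 0 0.2"

```text
clock: 19.25
position: [593.2, 113.5, 120.8]
eef_rot: [[0.975, -0.002, 0.22], [-0.22, -0.002, 0.975], [-0.001, -1.0, -0.002]]
force: [-0.2, 0.4, 0.4]
grip_width: 51.2
```

Run:
```python
from h import *
goal(593.6,113.6,127,1.35)
W=snap("wrist","w6");S=snap("scene","s6")
```

```text
clk 19.25 pos [593.2 113.5 120.8] yaw 1.3486 tilt [-0.0019 -0.0016] F [-0.2  0.4  0.4] T [-0.003 -0.016 -0.011] grip 51.2 j [ 0.19  0.21  0.07  1.44 -0.    0.41]
delta mm [0.4  0.14 6.22] norm [0.01  0.004 0.156] w/pi [ 0.0005 -0.0006  0.0004]
```

View pics/w6.png

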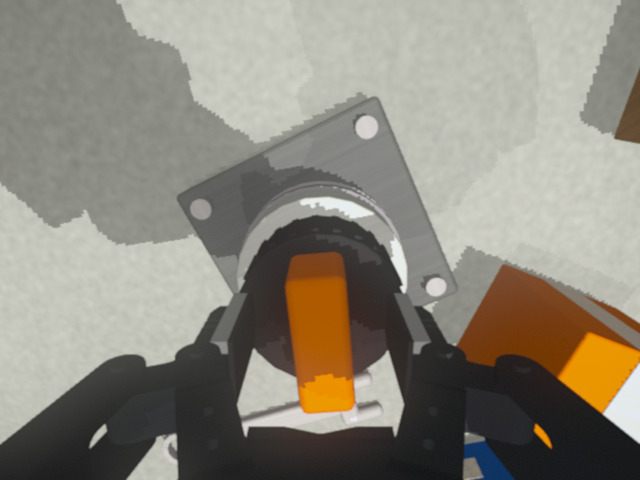

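Released: the pads are open clear of the bar. Lift straight up and check.

Call:
play_rows --steps "0 0 0.2 0 0 0 0.2;0 0 0.3 0 0 0 0.2;0 0 0.5 0 0 0 0.2;0 0 0.6 0 0 0 0.2;0 0 0.6 0 0 0 0.2;0 0 0.5 0 0 0 0.2;0 0 0.3 0 0 0 0.2;0 0 0 0 0 0 0.2"

```text
clock: 20.02
position: [591.4, 113.2, 253.0]
eef_rot: [[0.975, 0.001, 0.22], [-0.22, -0.001, 0.975], [0.001, -1.0, -0.001]]
force: [0.5, -0.3, -0.0]
grip_width: 51.5
```

Run:
```python
from h import *
import pickle
goal(593.6,113.6,230,1.35)
W=snap("wrist","w7");A=snap("scene","s7");B=snap("side","b7")
pickle.dump((W,A,B),open('d7.pkl','wb'))
a=cv2.resize(A["pixels"][225:315,270:370],None,fx=4,fy=4,interpolation=cv2.INTER_CUBIC)
b=cv2.resize(B["pixels"][185:275,270:370],None,fx=4,fy=4,interpolation=cv2.INTER_CUBIC)
cv2.imwrite('pics/ab7.png',np.hstack([a,b]))
```

```text
clk 20.02 pos [591.4 113.2 253. ] yaw 1.3486 tilt [ 0.0006 -0.0011] F [ 0.5 -0.3 -0. ] T [-0.007 -0.04  -0.034] grip 51.5 j [ 0.19  0.22  0.34  1.69 -0.    0.41]
delta mm [  2.18   0.44 -23.03] norm [ 0.054  0.011 -0.576] w/pi [0.0004 0.0002 0.0005]
```

View pics/w7.png

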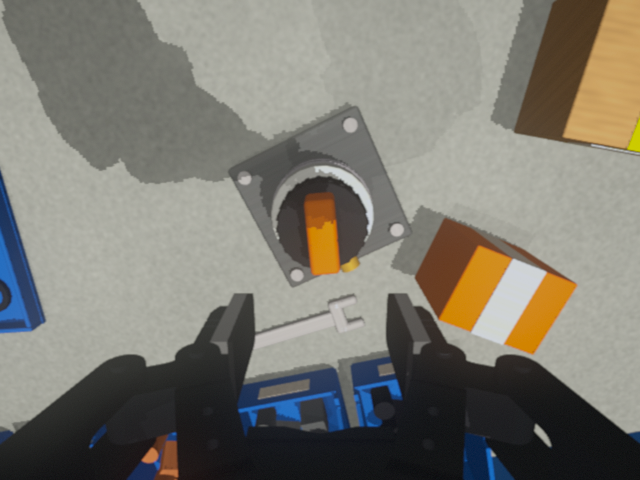

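View pics/ab7.png

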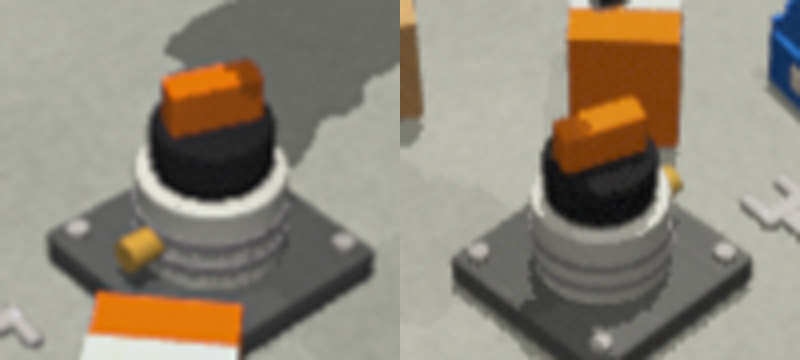

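The cap sits fully over the neck, low on the shoulder and level in both views. The bar is turned about 3° relative to the jaws, which means a small slip in the pads at the stop. I'll check height, axis and level numerically.

Run:
```python
from h import *
import pickle
W,A,B=pickle.load(open('d7.pkl','rb'))
def c(I,x,y,w,h,k): return cv2.resize(I["pixels"][y:y+h,x:x+w],None,fx=k,fy=k,interpolation=cv2.INTER_CUBIC)
cv2.imwrite('pics/w7c.png',c(W,255,150,130,130,4.6))
cv2.imwrite('pics/s7c.png',c(A,295,235,56,56,10));cv2.imwrite('pics/b7c.png',c(B,295,203,56,56,10))
```

```text
(no output)
```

View pics/w7c.png

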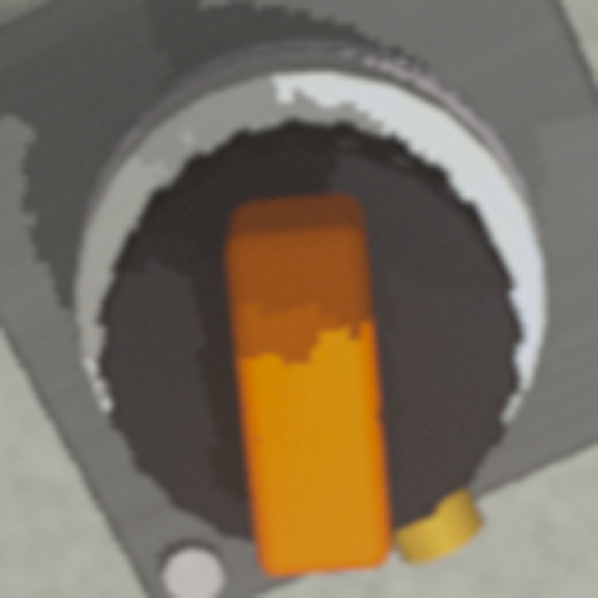

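View pics/s7c.png

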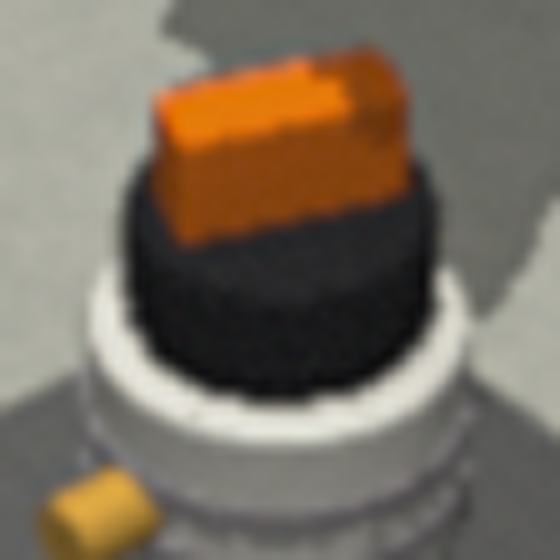

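View pics/b7c.png

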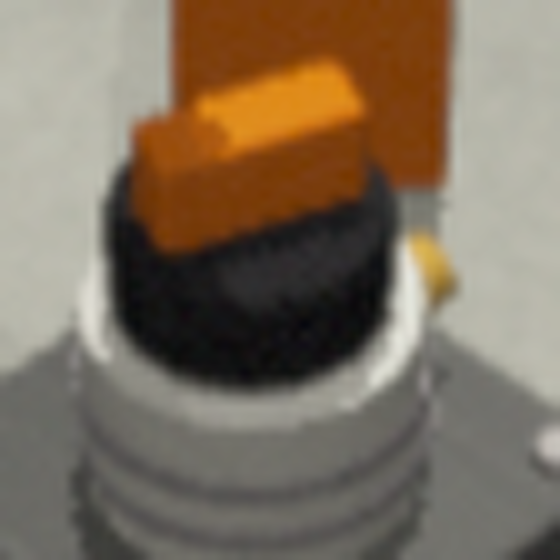

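Run:
```python
from h import *
import pickle
W,A,B=pickle.load(open('d7.pkl','rb'))
w=lambda x,y:(255+x/4.6-.4,150+y/4.6-.4);a=lambda x,y:(295+x/10-.45,235+y/10-.45);b=lambda x,y:(295+x/10-.45,203+y/10-.45)
Wc=[w(229,230),w(365,230),w(390,566),w(262,574)]
Ac=[a(372,47),a(408,100),a(172,147),a(155,97)]
Bc=[b(135,130),b(155,165),b(365,105),b(330,60)]
m=lambda X:np.mean(X,0)
print('centre',tri(ray(W,*m(Wc)),ray(A,*m(Ac)),ray(B,*m(Bc))))
P=np.array([atz(W,*q,134)[:2] for q in Wc]);v=P[2]-P[1]+P[3]-P[0];print(P.round(1).tolist(),P.mean(0),'yaw',np.arctan2(v[1],v[0]),np.linalg.norm(v)/2)
# matched predictions of bar-top corners for home height, each camera
yaw=np.arctan2(v[1],v[0]);u=np.array([np.cos(yaw),np.sin(yaw)]);n=np.array([-u[1],u[0]])
for h in(1.2,5):
  for nm,C,X in(('W',W,Wc),('A',A,Ac),('B',B,Bc)):
    print(h,nm,proj(C,[593,113.8,75+h+58]).round(1),m(X).round(1))
```

```text
centre (array([593.93419792, 113.65692548, 132.23366698]), [np.float64(0.27925486287726026), np.float64(0.6818370798896539), np.float64(0.4311042327657205)])
[[566.8, 108.3], [571.0, 126.6], [620.5, 119.6], [617.6, 101.1]] [593.95027759 113.89536958] yaw -0.13914925658230884 50.613300065951776
1.2 W [321.9 236.4] [322.3 236.6]
1.2 A [323.  243.5] [322.2 244.3]
1.2 B [319.  213.5] [319.2 214. ]
5 W [322.  238.1] [322.3 236.6]
5 A [323.  242.1] [322.2 244.3]
5 B [318.9 212.2] [319.2 214. ]
```

Bar top minus measured shoulder minus 58 mm gives 1.2 mm, so the cap is home. It is on axis within about 1 mm, it turned 66° forward, and the arm is clear. Handing in.

```bash
python3 -c "
from rig import *
print(hand_in())"
```

```text
the job is handed in; nothing more can be done
None
```

The cap is screwed home on the filter housing and released, and the job was handed in at about 20 s of the 67 s allowed. The hand-in reports no verdict.

- **Setting on:** The cap rested on the thread about 9.5 mm above the shoulder, bar in line with the port, for at least 0.3 s under roughly 4–9 N.
- **Dropping in:** I turned it backward pushing down about 5–9 N, briefly over the 3–8 N asked for. It went over the edge at about 43° and settled 4.9 mm above the shoulder.
- **Screwing home:** Forward turning lowered it steadily over 66° to the stop, which I felt as about 2 N m.

**Last checks:**
- **Height:** the three cameras put the cap about 1.2 mm above the measured shoulder.
- **Position:** its centre is within about 1 mm of the neck's axis, and it looks level in every view.
- **Forces:** the largest force I read at the wrist was about 9 N.
- **Clearance:** the arm stands clear above the cap.
- **Bystanders:** I touched none of them, but I did not re-measure their positions at the end.

**Disagreements:**
- The bar slipped about 4–5° in the pads at the stop, so the gripper's 70° overstates the cap's true 66° turn.
- Heights from the cameras read about 2 mm low throughout; I judged the final height relative to the shoulder, so this cancels.

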